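# Tip the round pot of beeswax bars into its tray

### The arm

A 6-joint arm with a two-finger parallel gripper is mounted at the origin on the work surface. World frame = base frame: x ahead of the robot, y to its left, z up, the work surface at z = 0. Lengths are in mm, angles in rad, forces in N, time in s.
With the tool pointing down it reaches from about 300 to 775 mm from the base axis. Payload 14.6 kg.
Tool frame: the origin (TCP) lies between the finger pads; the fingertips stand 25 mm ahead of it and the grasp point (between the pads) lies 6 mm ahead of it; z points along the fingers, y is the line along which they close (so a half turn about z gives the same grasp; the last joint's range is limited). The gripper opens to 94 mm and grips with 3 to 60 N. Pads are 16 mm wide; open, the fingers measure 119 mm over their backs; the gripper's body (75 mm by 177 mm) begins 78 mm behind the grasp point.
Start: joints at [-1.247, 0.3, 1.521, -0, 1.321, -0.067], TCP at [209.503, -508.525, 209.946] pointing down, gripper open.
Joint ranges: [-3.03, 3.03], [-0.79, 2.21], [0.23, 2.52], [-1.04, 4.18], [0, 3.07], [-2.55, 2.55]. Speed limits (rad/s): [2.22, 2.22, 2.57, 3.14, 3.14, 3.14].

### API

Orientations are given as [roll, pitch, yaw] about the fixed x, y, z axes, in that order (R = Rz(yaw) Ry(pitch) Rx(roll)).
In Python, from cell import manip gives the robot as it stands. The module is installed in compiled form; this text tells all that it offers.
- The arm moves only by the tool step_arm, never from a script. Its argument "series" is one flat list of numbers, 5 for each row, row after row: the shift along the world's x, y, z in mm, then the turn about the world's z in rad, then the closure, from 0 (fully open) to 1 (shut). In form: [dx, dy, dz, spin, jaw, dx, dy, dz, spin, jaw, ...]. A call has 1 to 20 rows; each row shifts and turns the commanded pose from where the row before left it; what a row does not reach is not made up. A row lasts 1/8 s, in which the tool goes at most 62.5 mm and 10.7 degrees, less where a joint would pass 70% of its speed; a pose out of reach is approached as far as the arm can. A call is refused whole if a number of a shift passes 62.5 or a number of a turn 0.188, either way. A call with a gripper value outside its range is refused whole. The fingers move at their own pace and stop on an object; "squeeze" is the grip in N (left out, the last holds). Time passes only in rows, so rows that do not move let the fingers close. It gives the time, the measured TCP pose, the force, the opening and the grip force at its end, in the units of the state.
- manip.read_state(): the state, without advancing time (a new reading comes with each control period).
- manip.camera(name): name is "scene" or "top"; returns (picture, depth): 384x512x3 uint8, blue, green, red; 384x512 float32, mm along the optical axis (not along the pixel's ray), 0 where there is no reading.
- manip.camera_info(name): a dict with "fovy" (degrees; the focal length in pixels is half the picture's height over the tangent of half this angle, whatever the lens; pixels are square), "cx", "cy" (the principal point, pixels), "k1" (the pictures are not rectified: a ray, as slopes to the right and down, at radius r is drawn at 1 + k1 r^2 times it, then the intrinsics apply), "eye" and "orientation" of the camera in the world. Camera axes: x right, y down, z forward; pixel columns grow to the right and rows downward; lengths in mm; the calibration is good to about 2 mm. A picture is of the moment at which its call begins. camera_info takes no time and is no camera call.
- manip.sign_off(): hands the job in; it is judged then, once.
The state is a dict: "clock": time; "joints": joint angles; "qd": joint speeds; "effort": joint torques, N m; "eef_pos": TCP position; "eef_rot": TCP orientation; "wrist_force": force on the tool from outside, world axes, zero at the start; "moment": the same for the moment, N m; "finger_gap": finger opening in mm; "finger_force": force on a finger pad.
Only numpy, scipy, OpenCV 4.12 (cv2) and the standard library are available. Lean on these libraries where they do the work, as an engineer would, in place of code of your own. Each camera call takes 0.05 s, during which the arm holds its last target. There are 200 camera calls.

### The job

Using the lever of the round steel pot, tip the pot forward on its stand until both beeswax bars have dropped into the dark grey tray beneath it, then swing the empty pot back upright and let go of the lever. Leave the neighbouring square hopper as it is.

Things in the scene. Friction and masses are not known exactly. Their poses are not given: they have to be found in the camera images.
- round_pot (a joint): tilt of the round steel pot (106 mm across its mouth, 80 mm tall) hung between two aluminium uprights. 0 = upright, against a stop; grows as its mouth tips over away from the robot, to the stand's +x; far stop 2.4 rad. The bars slide out between 1.3 and 2.2 rad. The pivot is stiff, so the pot stays about where it is left; about 3 to 6 N at the lever's grip moves it.
- round_pot_grip (a point): middle of the lever's grip: a dark level round bar, 16 mm thick, 45 mm of it free, along y, outside the upright, 130 mm to the stand's -y of the pot's middle. It moves on a 100 mm arc about the pivot axis: pot upright, the lever leans 62 degrees from vertical towards the robot (grip 197 mm above the table); tipping carries it up and over. The bar can turn in loosely closed fingers.
- round_pot_pivot (a point): point on the round pot's pivot axis midway between the uprights, 150 mm above the table, fixed to the stand. y = pivot axis (lever on its -y side), x = the way the pot tips, z up. The stand is fixed to the table, turned up to 0.15 rad; its uprights are 166 mm high.
- round_pot_tray_in (a point): centre of the inner floor of the dark grey plastic tray under the round pot (260 x 146 mm outside, 42 mm high, walls and floor 4 mm), fixed to the stand; x along its 260 mm length, same axes as the stand. It lies 55 mm in front (stand's +x) of the pivot.
- bar_a: a round, pale yellow moulded beeswax bar, 50 mm across, 22 mm thick, about 45 g; origin at the centre of its underside. It starts in the round pot.
- bar_b: a round, pale yellow moulded beeswax bar, 50 mm across, 22 mm thick, about 45 g; origin at the centre of its underside. It starts in the round pot on top of the other.
- square_hopper (a joint): tilt of the neighbouring square steel hopper (86 x 86 x 80 mm, holding two black jar lids) on a stand, tray and lever just like the round pot's; 0 = upright. Either one may be on the left. It is not to be tipped.
There are look-alikes about, which are no part of the job. What is shaped like the bar_b but purple or red is not meant.

How it is judged (in metres and radians):
On the way:
1. with the round pot tipped well over (more than 1.2 rad), both beeswax bars lie inside its tray (value of joint round_pot above 1.2 rad and x of bar_a in the frame of round_pot_tray_in between -0.125 and 0.125 m and y of bar_a in the frame of round_pot_tray_in between -0.07 and 0.07 m and z of bar_a in the frame of round_pot_tray_in between -0.01 and 0.06 m and x of bar_b in the frame of round_pot_tray_in between -0.125 and 0.125 m and y of bar_b in the frame of round_pot_tray_in between -0.07 and 0.07 m and z of bar_b in the frame of round_pot_tray_in between -0.01 and 0.06 m), for 0.2 s.
At the end, for the whole second after the job is handed in: Both beeswax bars lie still within the walls of the round pot's tray, and the round pot is back upright (within 0.2 rad) and still (value of joint round_pot below 0.2 rad and velocity of joint round_pot between -0.1 and 0.1 rad/s and x of bar_a in the frame of round_pot_tray_in between -0.125 and 0.125 m and y of bar_a in the frame of round_pot_tray_in between -0.07 and 0.07 m and z of bar_a in the frame of round_pot_tray_in between -0.01 and 0.06 m and x of bar_b in the frame of round_pot_tray_in between -0.125 and 0.125 m and y of bar_b in the frame of round_pot_tray_in between -0.07 and 0.07 m and z of bar_b in the frame of round_pot_tray_in between -0.01 and 0.06 m and linear speed of each of bar_a, bar_b below 0.03 m/s); the robot touches nothing.
It fails at once if the square hopper is tipped by more than 0.2 rad (value of joint square_hopper above 0.2 rad).
It also fails if it takes over 48 s, if anything falls off the work surface, if the arm or the gripper's body presses on something with over 40 N, if the wrist force passes 120 N, or if a joint passes its speed limit or range.

## Working session

There is one attempt and no reset: what is moved stays moved. The work goes in short steps, Python scripts to look and compute and a tool call to move; the robot and the scene stay as the last step left them, time stands still between calls to the robot, and variables do not carry over. Pictures are saved under pics/ and viewed, at most 10 in all, crops included, and the job is handed in when it is done.

Besides the shell and the picture viewer there is one more tool, called after "Request:" by a JSON object that holds its "fn" and its "kwargs". step_arm: Moves the arm, as the interface text tells. Its arguments: {"type":"object","properties":{"series":{"type":"array"},"squeeze":{"type":"number"}},"required":["series"]}

```bash
mkdir -p pics; cat > h.py <<'E'
import numpy as np, cv2
from cell import manip
from scipy.spatial.transform import Rotation as R
def cam(n):
    i=manip.camera_info(n); p,d=manip.camera(n); return i,p,d
def rot(i):
    o=np.array(i["orientation"],float)
    return o if o.shape==(3,3) else R.from_euler('xyz',o).as_matrix()
def pts(i,uv,dep):
    f=192/np.tan(np.radians(i["fovy"])/2); uv=np.atleast_2d(uv).astype(float)
    K=np.array([[f,0,i["cx"]],[0,f,i["cy"]],[0,0,1]])
    n=cv2.undistortPoints(uv[:,None],K,np.array([i["k1"],0,0,0.]))[:,0]
    c=np.c_[n,np.ones(len(n))]*np.reshape(dep,(-1,1))
    return c@rot(i).T+np.array(i["eye"])
def cloud(i,d):
    v,u=np.mgrid[:384,:512]
    return pts(i,np.c_[u.ravel(),v.ravel()],d.ravel()).reshape(384,512,3)
E
python3 - <<'E'
from h import *
for n in("scene","top"):
    i,p,d=cam(n); print(i); np.savez(n,p=p,d=d); cv2.imwrite(f"pics/{n}0.png",p)
print(manip.read_state())
E
```

```text
{'fovy': 45.005500595511634, 'cx': 258.2961332629592, 'cy': 185.8518395012829, 'k1': -0.11811282902337804, 'eye': array([1168.2338876 , -176.22383511,  879.01411181]), 'orientation': array([-2.39324994,  0.00753028,  1.32672515])}
{'fovy': 46.51030672884006, 'cx': 258.68399395602825, 'cy': 191.2259722005299, 'k1': 0.04789812799851167, 'eye': array([ 326.57535924,    2.83487025, 1022.14349279]), 'orientation': array([-2.96341   , -0.01307368, -1.59165577])}
{'clock': 0.1, 'joints': array([-1.24660737e+00,  3.00407454e-01,  1.52152119e+00, -1.90370140e-05,
        1.32068797e+00, -6.65895071e-02]), 'qd': array([-0.00036532, -0.00169783, -0.00244436, -0.00183583, -0.00141299,
        0.00073985]), 'effort': array([-8.93315628e-04, -5.32644582e+01, -3.53282475e+01,  7.09276437e-02,
        2.35144689e-02, -6.84691327e-05]), 'eef_pos': array([ 209.42439969, -508.31987851,  209.44657082]), 'eef_rot': array([-3.14056974e+00, -4.97355083e-05,  3.90783161e-01]), 'wrist_force': array([-0.86325088, -0.80408523, -0.42535998]), 'moment': array([ 0.03719478,  0.00635251, -0.051094  ]), 'finger_force': 0.0, 'finger_gap': 94.15701222072929}
```

View pics/scene0.png

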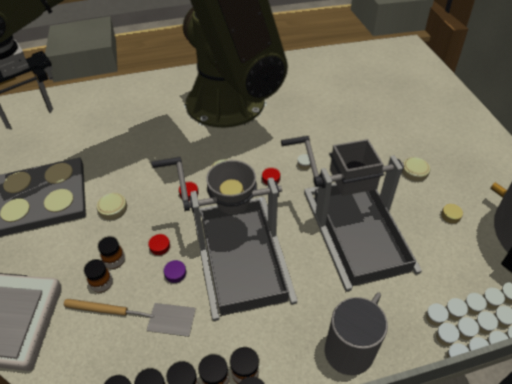

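View pics/top0.png

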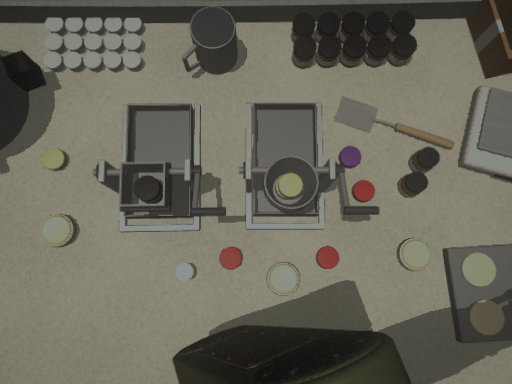

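The scene view shows the round pot at (232,182) holding a yellow bar, with its lever grip at (165,162). In the top view the pot is at (291,185) and the grip bar at (345–378, 210). The square hopper is on the left in the top view, and its lever is at (208,211).

```bash
python3 - <<'E'
from h import *
I={n:manip.camera_info(n) for n in("scene","top")}
D={n:np.load(n+".npz") for n in I}
C={n:cloud(I[n],D[n]["d"]) for n in I}
def st(n,m,lab):
    P=C[n][m]; P=P[np.isfinite(P).all(1)]
    print(lab,n,len(P),"med",np.median(P,0).round(1),"min",P.min(0).round(),"max",P.max(0).round())
    return P
def box(u0,u1,v0,v1):
    m=np.zeros((384,512),bool); m[v0:v1,u0:u1]=1; return m
for n,b in(("top",(340,385,200,220)),("scene",(148,182,152,172))):
    z=C[n][...,2]
    P=st(n,box(*b)&(z>180)&(z<225),"grip")
    c,w=P[:,:2].mean(0),np.linalg.svd(P[:,:2]-P[:,:2].mean(0))[2][0]; print("axis yaw",np.arctan2(w[1],w[0]))
z=C["top"][...,2]
P=st("top",box(258,325,150,215)&(z>178)&(z<215),"rim"); 
c=cv2.minEnclosingCircle(P[:,:2].astype(np.float32)); print("circle",c)
# tray outline
m=(box(238,335,90,240)&(z>25)&(z<60)); P=st("top",m,"tray rim")
print(cv2.minAreaRect(P[:,:2].astype(np.float32)))
for lab,b in(("upR",(322,340,155,185)),("upL",(236,256,155,185))):
    st("top",box(*b)&(z>145)&(z<180),lab)
for lab,b in(("hopgrip",(185,228,200,222)),): st("top",box(*b)&(z>180)&(z<225),lab)
E
```

```text
grip top 335 med [ 435.1 -194.3  202.3] min [ 427. -233.  185.] max [ 457. -168.  207.]
axis yaw -1.7247449685408274
grip scene 248 med [ 441.7 -193.2  200.8] min [ 431. -232.  186.] max [ 465. -170.  206.]
axis yaw -1.7252100792696785
rim top 267 med [499.5 -77.9 179.6] min [ 444. -124.  178.] max [547. -22. 183.]
circle ((495.29718017578125, -73.2682113647461), 52.454097747802734)
tray rim top 891 med [606.  -85.8  40.3] min [ 449. -162.   25.] max [711.  15.  60.]
((580.2756958007812, -74.01319885253906), (176.3202667236328, 261.6413879394531), 89.57706451416016)
upR top 285 med [ 522.1 -156.3  163.3] min [ 494. -173.  145.] max [ 545. -138.  169.]
upL top 238 med [525.3  10.5 164.4] min [504.  -5. 147.] max [549.  27. 169.]
hopgrip top 333 med [438.5  89.  202.5] min [430.  52. 183.] max [463. 115. 209.]
```

Request:
{"fn": "step_arm", "kwargs": {"series": [0, 0, 40, 0, 0, 0, 0, 40, 0, 0, 23, 30, 0, 0.118, 0, 23, 30, 0, 0.118, 0, 23, 30, 0, 0.118, 0, 23, 30, 0, 0.118, 0, 23, 30, 0, 0.118, 0, 23, 30, 0, 0.118, 0, 23, 31, 0, 0.118, 0, 23, 31, 0, 0.118, 0, 22, 31, 0, 0.118, 0, 22, 32, 0, 0.118, 0, 0, 0, 0, 0, 0, 0, 0, 0, 0, 0]}}

```text
clock: 1.85
eef_pos: [437.2, -203.8, 289.7]
eef_rot: [-3.141, -0.0, 1.57]
wrist_force: [-0.7, 0.4, 0.2]
finger_gap: 93.9
finger_force: 0.0
```

Request:
{"fn": "step_arm", "kwargs": {"series": [0, 0, -29, 0, 0, 0, 0, -29, 0, 0, 0, 0, -29, 0, 0, 0, 0, 0, 0, 0, 0, 0, 0, 0, 1, 0, 0, 0, 0, 1, 0, 0, 0, 0, 1, 0, 0, 0, 0, 1, 0, 0, 0, 0, 1, 0, 0, 0, 0, 1], "squeeze": 15}}

```text
clock: 3.1
eef_pos: [437.5, -203.5, 203.0]
eef_rot: [-3.142, -0.0, 1.571]
wrist_force: [1.3, 0.2, 0.0]
finger_gap: 37.2
finger_force: 0.0
```

```bash
python3 - <<'E'
from h import *
s=manip.read_state(); print(s["finger_gap"],s["finger_force"],s["eef_pos"],s["wrist_force"])
i,p,d=cam("scene"); cv2.imwrite("pics/s1.png",cv2.resize(p[80:260,90:330],None,fx=3,fy=3))
# arc waypoints: grip offset about the pivot, steps of 0.1 rad
t=np.arange(0,2.21,.1); a=np.radians(-62)+t; x=100*np.sin(a); z=100*np.cos(a)
print(np.c_[t[1:],np.diff(np.round(x)),np.diff(np.round(z))].tolist())
E
```

```text
37.19816651936851 0.0 [ 437.51807331 -203.48707511  202.95841523] [1.34364816 0.16341661 0.04041317]
[[0.1, 5.0, 9.0], [0.2, 6.0, 8.0], [0.30000000000000004, 7.0, 7.0], [0.4, 7.0, 7.0], [0.5, 8.0, 6.0], [0.6000000000000001, 9.0, 5.0], [0.7000000000000001, 9.0, 4.0], [0.8, 9.0, 3.0], [0.9, 10.0, 2.0], [1.0, 10.0, 2.0], [1.1, 10.0, 0.0], [1.2000000000000002, 10.0, -1.0], [1.3, 10.0, -1.0], [1.4000000000000001, 9.0, -3.0], [1.5, 10.0, -4.0], [1.6, 9.0, -4.0], [1.7000000000000002, 8.0, -5.0], [1.8, 8.0, -7.0], [1.9000000000000001, 7.0, -7.0], [2.0, 6.0, -7.0], [2.1, 6.0, -8.0], [2.2, 5.0, -9.0]]
```

View pics/s1.png

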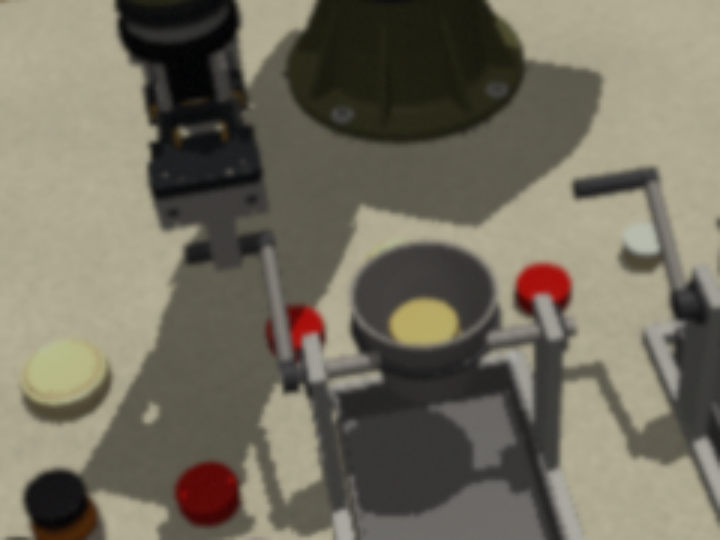

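The crop shows the fingers straddling the grip bar near its middle, at crop (225,250), and still closing. I'll let them finish.

Request:
{"fn": "step_arm", "kwargs": {"series": [0, 0, 0, 0, 1, 0, 0, 0, 0, 1, 0, 0, 0, 0, 1, 0, 0, 0, 0, 1, 0, 0, 0, 0, 1]}}

```text
clock: 3.78
eef_pos: [436.3, -203.5, 202.8]
eef_rot: [-3.138, -0.0, 1.571]
wrist_force: [-10.9, 0.5, 4.1]
finger_gap: 14.6
finger_force: 15.1
```

Request:
{"fn": "step_arm", "kwargs": {"series": [2, 0, 5, 0, 1, 3, 0, 4, 0, 1, 3, 0, 4, 0, 1, 3, 0, 4, 0, 1, 3, 0, 4, 0, 1, 4, 0, 3, 0, 1, 4, 0, 4, 0, 1, 3, 0, 3, 0, 1]}}

```text
clock: 4.78
eef_pos: [460.8, -204.0, 234.8]
eef_rot: [-3.137, 0.001, 1.57]
wrist_force: [-19.3, 0.2, 14.3]
finger_gap: 12.4
finger_force: 16.4
```

Request:
{"fn": "step_arm", "kwargs": {"series": [-2, 0, 1, 0, 1, 0, 0, 0, 0, 1]}}

```text
clock: 5.03
eef_pos: [460.2, -203.8, 235.4]
eef_rot: [-3.141, 0.001, 1.571]
wrist_force: [-5.3, -0.9, 6.1]
finger_gap: 11.8
finger_force: 14.1
```

```bash
python3 - <<'E'
from h import *
s=manip.read_state(); print(s["wrist_force"],s["moment"],s["eef_pos"])
i,p,d=cam("scene"); cv2.imwrite("pics/s2.png",cv2.resize(p[80:260,90:330],None,fx=3,fy=3))
E
```

```text
[-5.28919514 -0.89298116  6.14072748] [-0.41579735  1.12322141 -0.06093293] [ 460.17101954 -203.836288    235.37995669]
```

View pics/s2.png

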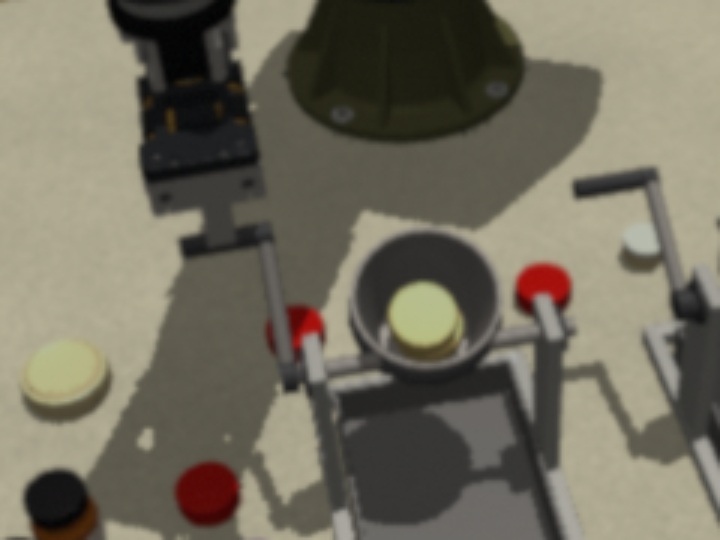

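The bar (crop (225,240)) now sits at the fingertips: the grip slipped upward. I'll measure the bar and reseat the grip.

```bash
python3 - <<'E'
from h import *
i,p,d=cam("scene"); C=cloud(i,d)
for u0,u1 in((152,160),(170,177)):
    P=C[157:168,u0:u1].reshape(-1,3); P=P[(P[:,2]>190)&(P[:,0]<500)]; print(len(P),np.median(P,0).round(1),P.min(0).round(),P.max(0).round())
E
```

```text
58 [ 465.6 -220.7  231.7] [ 457. -230.  221.] [ 480. -211.  254.]
41 [ 466.4 -185.   229.1] [ 462. -192.  216.] [ 471. -179.  234.]
```

Request:
{"fn": "step_arm", "kwargs": {"series": [0, 0, 0, 0, 0.7, 0, 0, 0, 0, 0.7, 0, 0, -3, 0, 0.7, 0, 0, -5, 0, 0.7, 0, 0, 0, 0, 1, 0, 0, 0, 0, 1, 0, 0, 0, 0, 1, 0, 0, 0, 0, 1], "squeeze": 25}}

```text
clock: 6.12
eef_pos: [460.5, -203.6, 227.1]
eef_rot: [3.141, 0.0, 1.571]
wrist_force: [0.3, -0.4, -0.4]
finger_gap: 0.7
finger_force: 0.0
```

```bash
python3 - <<'E'
from h import *
i,p,d=cam("scene"); C=cloud(i,d); cv2.imwrite("pics/s3.png",cv2.resize(p[110:200,130:280],None,fx=5,fy=5,interpolation=cv2.INTER_CUBIC))
for n in ("scene","top"):
    i,p,d=cam(n); C=cloud(i,d)
    m=(C[...,1]<-211)&(C[...,1]>-226)&(C[...,0]>400)&(C[...,0]<640)&(C[...,2]>170)&(C[...,2]<262)
    P=C[m]; print(n,len(P), np.median(P,0).round(1) if len(P) else 0, P.min(0).round(),P.max(0).round())
E
```

```text
scene 51 [ 442.3 -217.3  202.2] [ 432. -226.  192.] [ 475. -211.  257.]Traceback (most recent call last):
  File "<stdin>", line 6, in <module>
    return umr_minimum(a, axis, None, out, keepdims, initial, where)
ValueError: zero-size array to reduction operation minimum which has no identity
```

View pics/s3.png

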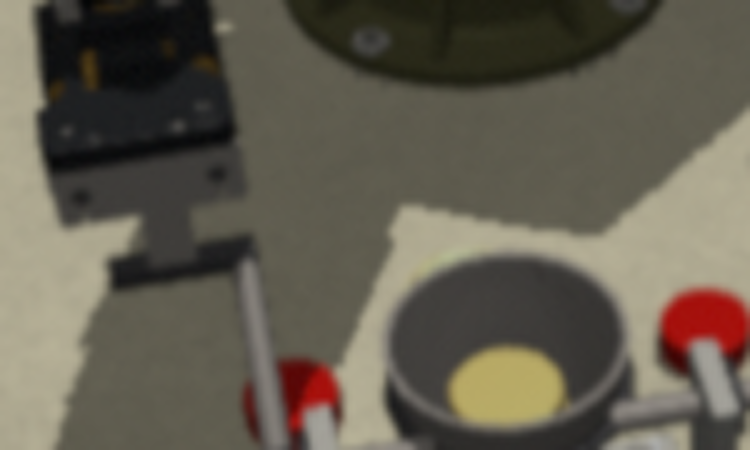

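The pot swung back upright after the slip, with the bar again at about (437, -203, 197). I'll regrip deeper and harder.

Request:
{"fn": "step_arm", "kwargs": {"series": [0, 0, 23, 0, 0.4, -12, 0, 0, 0, 0.4, -12, 0, 0, 0, 0.4, 0, 0, 0, 0, 0.4, 0, 0, 0, 0, 0.4, 0, 0, 0, 0, 0.4, 0, 0, -20, 0, 0.4, 0, 0, -20, 0, 0.4, 0, 0, -13, 0, 0.4, 0, 0, 0, 0, 0.4, 0, 0, 0, 0, 1, 0, 0, 0, 0, 1, 0, 0, 0, 0, 1, 0, 0, 0, 0, 1, 0, 0, 0, 0, 1, 0, 0, 0, 0, 1, 0, 0, 0, 0, 1], "squeeze": 40}}

```text
clock: 8.4
eef_pos: [436.1, -203.5, 197.0]
eef_rot: [-3.141, -0.0, 1.571]
wrist_force: [-6.2, -0.4, 2.8]
finger_gap: 14.5
finger_force: 40.0
```

Request:
{"fn": "step_arm", "kwargs": {"series": [2, 0, 5, 0, 1, 2, 0, 4, 0, 1, 3, 0, 4, 0, 1, 3, 0, 4, 0, 1]}}

```text
clock: 8.9
eef_pos: [446.3, -203.7, 214.0]
eef_rot: [-3.14, 0.0, 1.571]
wrist_force: [-1.7, -4.1, -10.5]
finger_gap: 15.1
finger_force: 40.0
```

Request:
{"fn": "step_arm", "kwargs": {"series": [3, 0, 4, 0, 1, 4, 0, 3, 0, 1, 3, 0, 4, 0, 1, 4, 0, 3, 0, 1, 4, 0, 3, 0, 1]}}

```text
clock: 9.52
eef_pos: [463.4, -204.0, 232.2]
eef_rot: [-3.139, 0.001, 1.57]
wrist_force: [-17.6, -3.7, 7.3]
finger_gap: 14.5
finger_force: 40.0
```

Request:
{"fn": "step_arm", "kwargs": {"series": [2, 0, 4, 0, 1, 2, 0, 4, 0, 1, 4, 0, 3, 0, 1, 4, 0, 3, 0, 1]}}

```text
clock: 10.02
eef_pos: [476.9, -203.9, 243.1]
eef_rot: [-3.141, -0.0, 1.571]
wrist_force: [9.3, -10.6, -31.9]
finger_gap: 14.1
finger_force: 39.8
```

Request:
{"fn": "step_arm", "kwargs": {"series": [3, 0, -1, 0, 1, 3, 0, -1, 0, 1, 4, 0, 0, 0, 1]}}

```text
clock: 10.4
eef_pos: [485.7, -204.4, 246.8]
eef_rot: [3.142, 0.003, 1.57]
wrist_force: [-26.4, -1.5, 38.5]
finger_gap: 14.3
finger_force: 40.2
```

Request:
{"fn": "step_arm", "kwargs": {"series": [3, 0, 4, 0, 1, 3, 0, 3, 0, 1, 5, 0, 1, 0, 1, 5, 0, 1, 0, 1]}}

```text
clock: 10.9
eef_pos: [502.5, -204.5, 253.9]
eef_rot: [3.141, 0.003, 1.57]
wrist_force: [-8.8, -7.2, 11.9]
finger_gap: 13.2
finger_force: 40.3
```

Request:
{"fn": "step_arm", "kwargs": {"series": [0, 0, 0, 0, 0.78, 0, 0, 0, 0, 0.78, 0, 0, -5, 0, 0.78, 0, 0, -5, 0, 0.78, 0, 0, 0, 0, 0.78]}}

```text
clock: 11.52
eef_pos: [502.3, -203.4, 241.3]
eef_rot: [-3.141, -0.001, 1.571]
wrist_force: [-0.2, 0.5, -0.6]
finger_gap: 20.8
finger_force: 0.4
```

```bash
python3 - <<'E'
from h import *
s=manip.read_state(); print(s["wrist_force"],s["moment"],s["eef_pos"])
i,p,d=cam("scene"); cv2.imwrite("pics/s4.png",cv2.resize(p[80:260,90:330],None,fx=3,fy=3))
E
```

```text
[-0.22106237  0.5269135  -0.55945801] [-0.04712256  0.05268033  0.0163914 ] [ 502.34177023 -203.35944132  241.31966531]
```

View pics/s4.png

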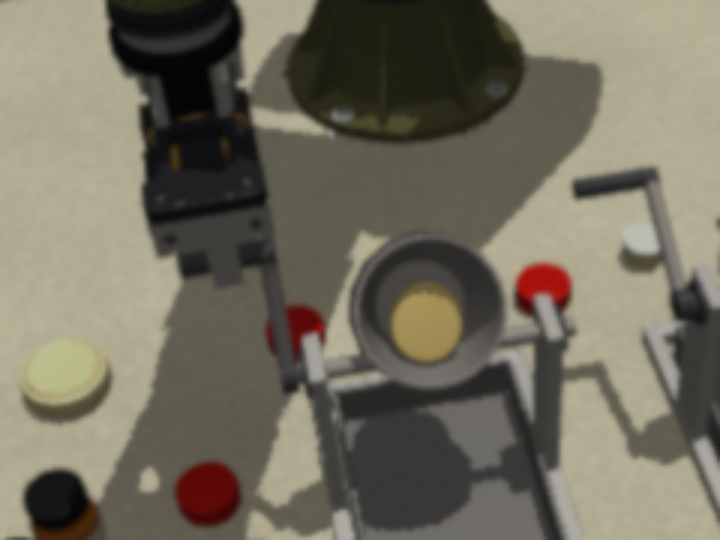

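The bar is now caged well up inside the fingers at crop (225,262), and the pot is part-tipped with the wax still in it. I'll push on with a loose cage.

Request:
{"fn": "step_arm", "kwargs": {"series": [5, 0, 1, 0, 0.78, 5, 0, 1, 0, 0.78, 5, 0, 0, 0, 0.78, 5, 0, 0, 0, 0.78, 5, 0, 0, 0, 0.78, 5, 0, 0, 0, 0.78, 5, 0, -1, 0, 0.78, 5, 0, -1, 0, 0.78]}}

```text
clock: 12.58
eef_pos: [542.8, -203.5, 241.8]
eef_rot: [-3.142, -0.0, 1.571]
wrist_force: [-3.4, 0.5, 3.0]
finger_gap: 20.8
finger_force: 1.9
```

Low forces, tracking well. Continuing.

Request:
{"fn": "step_arm", "kwargs": {"series": [5, 0, -1, 0, 0.78, 5, 0, -1, 0, 0.78, 5, 0, -2, 0, 0.78, 5, 0, -2, 0, 0.78, 4, 0, -2, 0, 0.78, 5, 0, -2, 0, 0.78, 4, 0, -3, 0, 0.78, 4, 0, -3, 0, 0.78]}}

```text
clock: 13.58
eef_pos: [579.8, -203.5, 225.7]
eef_rot: [-3.142, -0.0, 1.571]
wrist_force: [-2.2, -0.0, 2.1]
finger_gap: 21.1
finger_force: 1.3
```

Request:
{"fn": "step_arm", "kwargs": {"series": [4, 0, -3, 0, 0.78, 4, 0, -3, 0, 0.78, 4, 0, -3, 0, 0.78, 4, 0, -4, 0, 0.78, 3, 0, -4, 0, 0.78, 3, 0, -4, 0, 0.78]}}

```text
clock: 14.32
eef_pos: [601.7, -203.5, 204.6]
eef_rot: [-3.141, -0.0, 1.571]
wrist_force: [-2.4, -0.3, 1.4]
finger_gap: 21.0
finger_force: 0.9
```

Request:
{"fn": "step_arm", "kwargs": {"series": [3, 0, -4, 0, 0.78, 3, 0, -4, 0, 0.78, 3, 0, -4, 0, 0.78, 2, 0, -4, 0, 0.78, 0, 0, 0, 0, 0.78, 0, 0, 0, 0, 0.78]}}

```text
clock: 15.08
eef_pos: [612.6, -203.5, 189.0]
eef_rot: [3.141, -0.0, 1.571]
wrist_force: [-0.1, -0.4, 0.3]
finger_gap: 20.9
finger_force: 0.0
```

```bash
python3 - <<'E'
from h import *
i,p,d=cam("scene"); cv2.imwrite("pics/s5.png",cv2.resize(p[110:320,150:330],None,fx=2.8,fy=2.8))
E
```

```text
(no output)
```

View pics/s5.png

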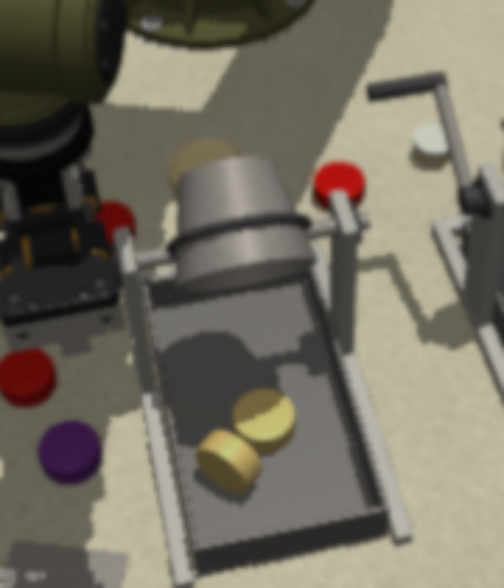

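Both bars lie in the tray, at crop (263,417) and (228,462), and the pot is far over. Now I'll swing it back along the same arc.

Request:
{"fn": "step_arm", "kwargs": {"series": [-3, 0, 4, 0, 0.78, -3, 0, 4, 0, 0.78, -3, 0, 4, 0, 0.78, -3, 0, 4, 0, 0.78, -3, 0, 4, 0, 0.78, -3, 0, 4, 0, 0.78, -4, 0, 4, 0, 0.78, -4, 0, 3, 0, 0.78, -4, 0, 3, 0, 0.78, -4, 0, 3, 0, 0.78]}}

```text
clock: 16.38
eef_pos: [579.2, -203.6, 227.6]
eef_rot: [3.138, 0.001, 1.571]
wrist_force: [5.2, -0.5, 3.5]
finger_gap: 20.6
finger_force: 2.6
```

Request:
{"fn": "step_arm", "kwargs": {"series": [-4, 0, 3, 0, 0.78, -4, 0, 3, 0, 0.78, -5, 0, 2, 0, 0.78, -4, 0, 2, 0, 0.78, -5, 0, 2, 0, 0.78, -5, 0, 2, 0, 0.78, -5, 0, 1, 0, 0.78, -5, 0, 1, 0, 0.78, -5, 0, 1, 0, 0.78]}}

```text
clock: 17.5
eef_pos: [536.1, -203.5, 242.9]
eef_rot: [-3.141, -0.0, 1.571]
wrist_force: [0.4, 0.2, 1.2]
finger_gap: 20.8
finger_force: 0.5
```

Request:
{"fn": "step_arm", "kwargs": {"series": [-5, 0, 1, 0, 0.78, -5, 0, 0, 0, 0.78, -5, 0, 0, 0, 0.78, -5, 0, -1, 0, 0.78, -5, 0, 0, 0, 0.78, -5, 0, -1, 0, 0.78, -5, 0, -1, 0, 0.78, -5, 0, -2, 0, 0.78, -5, 0, -2, 0, 0.78, -5, 0, -2, 0, 0.78, -4, 0, -2, 0, 0.78, -4, 0, -2, 0, 0.78]}}

```text
clock: 19.0
eef_pos: [478.2, -203.5, 230.8]
eef_rot: [-3.142, -0.0, 1.571]
wrist_force: [-0.8, -0.0, 0.3]
finger_gap: 20.9
finger_force: 0.0
```

Request:
{"fn": "step_arm", "kwargs": {"series": [-4, 0, -3, 0, 0.78, -4, 0, -3, 0, 0.78, -4, 0, -3, 0, 0.78, -4, 0, -3, 0, 0.78, -4, 0, -3, 0, 0.78, -4, 0, -4, 0, 0.78, -3, 0, -3, 0, 0.78, -3, 0, -4, 0, 0.78, -3, 0, -4, 0, 0.78, -3, 0, -4, 0, 0.78, -3, 0, -4, 0, 0.78]}}

```text
clock: 20.38
eef_pos: [439.3, -203.5, 192.7]
eef_rot: [-3.142, -0.0, 1.571]
wrist_force: [-0.1, -1.4, 0.3]
finger_gap: 20.6
finger_force: 0.1
```

Request:
{"fn": "step_arm", "kwargs": {"series": [-2, 0, -2, 0, 0.78, -2, 0, 0, 0, 0.78, -1, 0, 0, 0, 0.78, 0, 0, 0, 0, 0.78]}}

```text
clock: 20.88
eef_pos: [434.5, -203.6, 191.1]
eef_rot: [3.141, 0.0, 1.571]
wrist_force: [-0.3, 0.1, 0.4]
finger_gap: 20.4
finger_force: 0.0
```

```bash
python3 - <<'E'
from h import *
s=manip.read_state(); print(s["wrist_force"],s["eef_pos"])
i,p,d=cam("scene"); cv2.imwrite("pics/s6.png",cv2.resize(p[110:320,150:330],None,fx=2.8,fy=2.8)); C=cloud(i,d)
for b in((150,160),(172,178)):
    P=C[155:170,b[0]:b[1]].reshape(-1,3);P=P[(P[:,2]>170)&(P[:,2]<225)];print(len(P),np.median(P,0).round(1))
E
```

```text
[-0.28432968  0.14921154  0.445246  ] [ 434.53035464 -203.55360624  191.11467646]
51 [ 441.2 -223.9  200.9]
52 [ 442.4 -182.5  201.2]
```

View pics/s6.png

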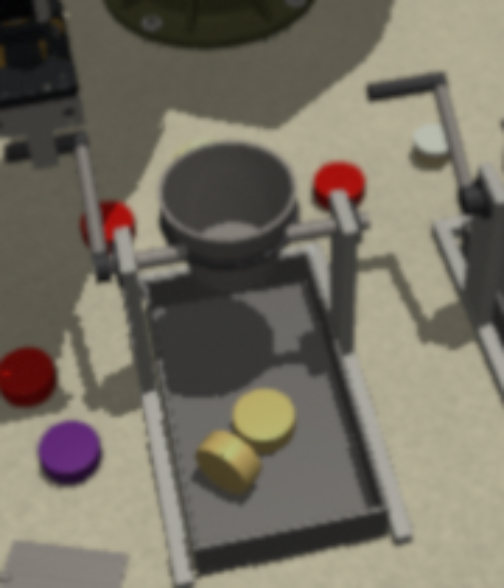

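The pot is empty and upright, with the grip where it started, and both bars are in the tray. Now I'll open and retreat.

Request:
{"fn": "step_arm", "kwargs": {"series": [1, 0, 0, 0, 0.3, 1, 0, 0, 0, 0.3, 0, 0, 0, 0, 0.3, 0, 0, 0, 0, 0.3, 0, 0, 0, 0, 0.3, 0, 0, 0, 0, 0.3, 0, 0, 25, 0, 0.3, 0, 0, 30, 0, 0.3, 0, 0, 30, 0, 0.3, 0, 0, 30, 0, 0.3, 0, 0, 0, 0, 0.3, 0, 0, 0, 0, 0.3]}}

```text
clock: 22.42
eef_pos: [436.3, -203.4, 305.0]
eef_rot: [-3.141, -0.001, 1.571]
wrist_force: [-0.1, -0.0, 0.1]
finger_gap: 66.0
finger_force: 0.0
```

```bash
python3 - <<'E'
from h import *
q=np.load("scene.npz"); i,p,d=cam("scene"); C=cloud(i,d); C0=cloud(i,q["d"])
for nm,c in(("now",C),("start",C0)):
    P=c[155:170,150:178].reshape(-1,3);P=P[(P[:,2]>170)&(P[:,2]<225)];print(nm,len(P),np.median(P,0).round(1))
h=cv2.cvtColor(p,cv2.COLOR_BGR2HSV); m=cv2.inRange(h,(18,60,80),(38,255,255)); m[:230]=0;m[300:]=0;m[:,:205]=0;m[:,285:]=0
P=C[m>0]; print(len(P),P.min(0).round(),P.max(0).round())
x=C[140:270,290:420]-C0[140:270,290:420]; print("hopper moved px",(np.abs(x[...,2])>15).sum())
print(manip.read_state()["wrist_force"])
E
```

```text
now 190 [ 440.9 -201.9  201.3]
start 188 [ 441.  -201.5  201.6]
621 [ 560. -176.    1.] [1168.  -46.  879.]
hopper moved px 113
[ 0.17000233 -0.32086198  0.24711832]
```

```bash
python3 -c "
from cell import manip; print(manip.sign_off())"
```

```text
the job is handed in; nothing more can be done
None
```

I tipped both beeswax bars into the round pot's tray, swung the empty pot back upright, let go of the lever and handed the job in at about 22 s; the robot never went near the square hopper, the first grip on the lever slipped and had to be redone, and the sign-off gave no verdict.

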